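# Lay out the carton-stamping place on the trolley

## Robot

A 6-joint arm with a two-finger parallel gripper is mounted at the origin on a cart in front of the work surface, level with it; the furniture and walls round the work are solid. World frame = base frame: x ahead of the robot, y to its left, z up, the work surface at z = 0. Lengths are in mm, angles in rad, forces in N, time in s.
With the tool pointing down it reaches from about 350 to 875 mm from the base axis. Payload 4.2 kg.
Tool frame: the origin (TCP) lies between the finger pads; the fingertips stand 25 mm ahead of it and the grasp point (between the pads) lies 6 mm ahead of it; z points along the fingers, y is the line along which they close (so a half turn about z gives the same grasp; the last joint's range is limited). The gripper opens to 85 mm and grips with 20 to 120 N. Pads are 22 mm wide; open, the fingers measure 114 mm over their backs; the gripper's body (76 mm by 85 mm) begins 54 mm behind the grasp point. The pads swing forward as they close: fully open they stand 13 mm farther back than shut.
Start: joints at [1.496, 0.385, 0.008, 0, -1.194, -0.259], TCP at [204.74, 590.492, 256.312] pointing down, gripper open.
Joint ranges: [-3.14, 3.14], [-1.21, 2.06], [-1.07, 1.41], [-3.16, 2.05], [-2.99, -0.16], [-3.1, 3.1]. Speed limits (rad/s): [2.79, 2.79, 3.14, 3.14, 3.14, 3.14].

## Interface

Orientations are given as a unit quaternion [x, y, z, w].
In Python, from bench import arm gives the robot as it stands.
- The arm moves only by the shell command python3 -m pendant 'ROWS'. ROWS is JSON, a list of rows, each a list of 7 numbers: the shift along the tool's x, y, z in m, then the turn, a rotation vector about the tool's x, y, z in degrees, then the finger opening in m, from 0 to 0.0854. In form: [[x, y, z, wx, wy, wz, fingers], ...]. A call has 1 to 12 rows; each row shifts and turns the commanded pose from where the row before left it, along the tool's axes as they then stand; what a row does not reach is not made up. A row lasts 1/10 s, in which the tool goes at most 50 mm and 8.59 degrees, less where a joint would pass 70% of its speed; a pose out of reach is approached as far as the arm can. A call is refused whole if a number of a shift passes 0.05 or a number of a turn 8.59, either way. A call with a gripper value outside its range is refused whole. The fingers move at their own pace and stop on an object; the grip force is fixed at half the most. Time passes only in rows, so rows that do not move let the fingers close. It gives the time, the measured TCP pose, the force, the opening and the grip force at its end, in the units of the state.
- arm.read_state(): the state, without advancing time (a new reading comes with each control period).
- arm.get_image(name): name is "scene" or "top" or "wrist"; returns a dict with "image" (384x512x3 uint8, red, green, blue), "fx", "fy", "cx", "cy" (pixels), "xyz" and "rotation" of the camera in the world. Camera axes: x right, y down, z forward; pixel columns grow to the right and rows downward; lengths in mm; the calibration is good to about 2 mm. A picture is of the moment at which its call begins. There is no depth.
- arm.job_done(): hands the job in; it is judged then, once.
The state is a dict: "clock": time; "joints": joint angles; "joint_vel": joint speeds; "joint_efforts": joint torques, N m; "position": TCP position; "ee_rot": TCP orientation; "contact_force": force on the tool from outside, world axes, zero at the start; "wrist_torque": the same for the moment, N m; "gripper_width": finger opening in mm; "grasp_force": force on a finger pad.
Only numpy, scipy, OpenCV 4.12 (cv2) and the standard library are available. Lean on these libraries where they do the work, as an engineer would, in place of code of your own. Each camera call takes 0.05 s, during which the arm holds its last target. There are 200 camera calls.

## Task

Set up the stamping place on the trolley: lay the carton to the left of the ink pad (as the robot sees it), parallel to the pad's long side, centred on it and about 3 cm clear of it, and stand the smaller brass weight in the middle of the carton's top. Stand the wooden stamp upright in the middle of the ink pad, its base lined up lengthwise with the pad. Stand the larger brass weight midway in the gap between the pad's end and the roll of labels, touching neither.

Things in the scene. Friction and masses are not known exactly. Their poses are not given: they have to be found in the camera images.
- ink_pad: closed black ink pad case, 58 (x) x 90 (y) x 17 (z) mm, lying flat on the trolley top (which is at z = 0) and stuck down. Origin at the centre of its underside. Its own y axis runs along its length and points away from the robot; its x axis points to the robot's right, so the left side is at -x; z up
- label_roll: roll of white labels standing on end, 76 mm in diameter, 57 mm high, stuck down. Origin at the centre of its underside. It stands in line with the pad, beyond the pad's far end or before its near end; centre to centre 14 to 18 cm
- carton: small closed carton, 50 (x) x 70 (y) x 32 (z) mm, about 0.09 kg, stiff. Origin at the centre of its underside, y along its length, z up. Grasp it from above across its 50 mm width
- stamp: wooden hand stamp standing on its base. Base block 26 (x) x 50 (y) x 20 (z) mm; above it a neck 18 mm thick and a round knob 26 mm in diameter from 34 to 70 mm height. Origin at the centre of the underside, y along the base's length, z up. Grasp the knob
- large_weight: larger of two round brass weights, standing upright, 0.2 kg: body 25 mm in diameter and 38 mm high, knob 16 mm in diameter on it up to 51 mm height. Origin at the centre of its underside, z up. Grasp the knob or the body
- small_weight: smaller of two round brass weights, standing upright, 0.1 kg: body 20 mm in diameter and 31 mm high, knob 12 mm in diameter on it up to 41 mm height. Origin at the centre of its underside, z up. Grasp the body or the knob
Not all that is in view belongs to the job. What is shaped like the large_weight but orange or red is not meant.

How it is judged (in metres and radians):
At the end, for the whole second after the job is handed in: Carton flat at the pad's left, gap 30 +/- 14 mm, centred within 14 mm, parallel within 10 deg; small weight on it and stamp on the pad, each within 12 mm of the middle, stamp aligned within 14 deg; large weight between pad end and roll, 6 mm or more from both; all upright, at rest (x of carton in the frame of ink_pad between -0.098 and -0.07 m and y of carton in the frame of ink_pad between -0.014 and 0.014 m and angle between the y axis of carton and the y axis of ink_pad, either way round below 0.17 rad and height (world z) of each of carton, large_weight below 0.004 m and x of small_weight in the frame of carton between -0.012 and 0.012 m and y of small_weight in the frame of carton between -0.012 and 0.012 m and z of small_weight in the frame of carton between 0.028 and 0.036 m and x of stamp in the frame of ink_pad between -0.012 and 0.012 m and y of stamp in the frame of ink_pad between -0.012 and 0.012 m and z of stamp in the frame of ink_pad between 0.012 and 0.021 m and angle between the y axis of stamp and the y axis of ink_pad, either way round below 0.25 rad and (y of large_weight in the frame of ink_pad above 0.0635 m or y of large_weight in the frame of ink_pad below -0.0635 m) and horizontal distance between large_weight and label_roll between 0.0565 and 0.1 m and x of large_weight in the frame of ink_pad between -0.022 and 0.022 m and angle between each of carton, stamp, large_weight, small_weight's own z axis and vertical below 0.08 rad and linear speed of each of carton, stamp, large_weight, small_weight below 0.02 m/s); the robot touches nothing.
It also fails if it takes over 102 s, if anything falls off the work surface, if the arm or the gripper's body presses on something with over 40 N, if the wrist force passes 120 N, or if a joint passes its speed limit or range.

## Working session

There is one attempt and no reset: what is moved stays moved. The work goes in short steps, Python scripts to look and compute and a shell command to move; the robot and the scene stay as the last step left them, time stands still between calls to the robot, and variables do not carry over. Pictures are saved under pics/ and viewed, at most 15 in all, crops included, and the job is handed in when it is done.

```bash
mkdir -p pics; ls; python3 - <<'E'
from bench import arm
import cv2,numpy as np
for n in ["scene","top"]:
    d=arm.get_image(n); cv2.imwrite(f"pics/{n}0.png",d["image"][:,:,::-1])
    np.savez(f"pics/{n}0.npz",**d)
    print(n,d["fx"],d["fy"],d["cx"],d["cy"],np.round(d["xyz"],1),np.round(d["rotation"],3).tolist())
print(arm.read_state())
E
```

```text
pics
scene 442.90820350577684 442.90820350577684 253.68733128974077 187.62614609165843 [ -39.4 -121.8  565.6] [0.853, -0.282, 0.137, -0.417]
top 405.56639110972515 405.56639110972515 252.52108327061111 191.3259068563912 [237.7 450.8 898. ] [-0.705, 0.706, -0.056, 0.036]
{'clock': 0.1, 'joints': array([ 1.49559276e+00,  3.85487319e-01,  6.74953257e-03, -4.32361652e-04,
       -1.19403242e+00, -2.58597668e-01]), 'joint_vel': array([-0.00097464, -0.00183778,  0.00182291,  0.00176949,  0.00213684,
       -0.00059735]), 'joint_efforts': array([-5.12756924e-04, -3.93325317e+01,  1.88929081e+01,  4.19799194e+00,
       -2.60067100e-03,  6.09987879e-06]), 'position': array([204.60055333, 590.0481156 , 255.32163725]), 'ee_rot': array([ 9.86090644e-01, -1.66205379e-01, -1.09722621e-04,  1.00119120e-03]), 'contact_force': array([-0.29444416, -1.0071752 ,  0.66924003]), 'wrist_torque': array([ 0.04952129, -0.02516394,  0.01400836]), 'grasp_force': 0.0, 'gripper_width': 85.43670843541932}
```

View pics/scene0.png

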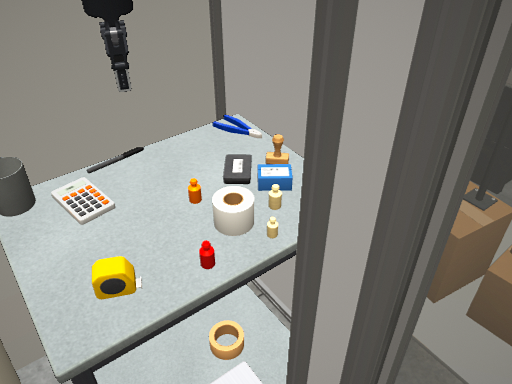

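View pics/top0.png

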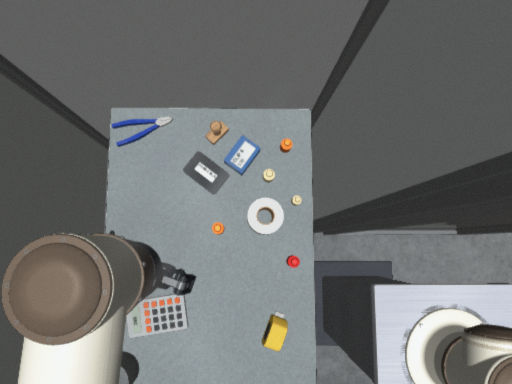

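The scene has a carton (blue, top view px 242,155), stamp (217,130), black pad (206,172) and white roll (265,216). There are two brass weights, larger at (269,175) and smaller at (297,200). The orange pieces (286,145 and 218,229) and the red one (293,261) are decoys by colour.

```bash
cat > h.py <<'E'
import numpy as np,cv2
from scipy.spatial.transform import Rotation as R
def ray(d,uv):
    v=np.array([(uv[0]-d["cx"])/d["fx"],(uv[1]-d["cy"])/d["fy"],1.])
    return np.array(d["xyz"],float),R.from_quat(d["rotation"]).as_matrix()@v
def at(d,uv,z):
    o,v=ray(d,uv); return (o+v*(z-o[2])/v[2])[:2]
def proj(d,p):
    c=R.from_quat(d["rotation"]).as_matrix().T@(np.array(p,float)-d["xyz"]); return np.array([d["fx"]*c[0]/c[2]+d["cx"],d["fy"]*c[1]/c[2]+d["cy"]])
def rect(d,mask,z):
    "footprint of the mask on plane z: centre, long axis angle deg (mod 180), sizes"
    cs,_=cv2.findContours(mask.astype(np.uint8),cv2.RETR_EXTERNAL,cv2.CHAIN_APPROX_NONE)
    c=max(cs,key=cv2.contourArea)[:,0]
    P=np.array([at(d,p,z) for p in c],np.float32)
    r=cv2.minAreaRect(P); b=cv2.boxPoints(r); e1=b[1]-b[0]; e2=b[2]-b[1]
    e=e1 if np.linalg.norm(e1)>np.linalg.norm(e2) else e2
    return np.round(r[0],1),round(float(np.degrees(np.arctan2(e[1],e[0]))%180),1),np.round(sorted(r[1]),1)
E
python3 - <<'E'
from h import *
d=dict(np.load("pics/top0.npz")); im=d["image"]; hsv=cv2.cvtColor(im,cv2.COLOR_RGB2HSV)
H,S,V=[hsv[...,i].astype(int) for i in range(3)]
def win(m,x0,y0,x1,y1):
    o=np.zeros_like(m); o[y0:y1,x0:x1]=m[y0:y1,x0:x1]; return o
print("pad",rect(d,win(V<75,178,145,232,198),17))
print("carton",rect(d,win((H>100)&(H<125)&(S>100),222,132,264,178),32))
print("stamp",rect(d,win((S>70)&(H<30),203,118,232,146),20))
for n,w,z in [("stampknob",(203,118,232,146),70),("large",(260,165,280,184),51),("small",(289,192,304,208),41),("oA",(278,135,296,153),51),("oB",(209,220,228,237),51),("red",(285,253,302,270),51)]:
    print(n,rect(d,win(S>45,*w),z))
print("roll",rect(d,win((V>170)&(S<40),244,194,288,238),57))
# table corners, posts
for p in [(107,108),(312,108),(313,240),(105,140),(312,120),(320,235)]: print(p,at(d,p,0).round())
print("nadir",proj(d,[*d["xyz"][:2],0]),"base",proj(d,[0,0,0]))
x,y=175,100
c=im[y:y+175,x:x+145]
cv2.imwrite("pics/crop0.png",cv2.resize(c[:,:,::-1],None,fx=3.4,fy=3.4,interpolation=cv2.INTER_CUBIC))
s=dict(np.load("pics/scene0.npz"))["image"]
E
```

```text
pad (array([382.5, 538.7]), 0.0, array([0., 0.]))
carton (array([433. , 449.5]), 143.6, array([50.5, 70.6]))
stamp (array([489.1, 509. ]), 136.2, array([36.7, 49.4]))
stampknob (array([474.5, 505.3]), 134.5, array([36.2, 46.4]))
large (array([383.8, 392.7]), 135.3, array([22.6, 25.9]))
small (array([331.6, 334.7]), 90.0, array([17.2, 19.3]))
oA (array([449.6, 355.5]), 153.3, array([24.9, 31.5]))
oB (array([271.9, 498.6]), 90.0, array([24.8, 24.9]))
red (array([203.3, 343.8]), 44.1, array([25., 26.]))
roll (array([298.7, 400.9]), 89.9, array([74.9, 75. ]))
(107, 108) [546. 756.]
(312, 108) [549. 288.]
(313, 240) [247. 292.]
(105, 140) [471. 757.]
(312, 120) [521. 288.]
(320, 235) [258. 276.]
nadir [240.99771706 244.51748276] base [450.59031574 355.63252605]
```

View pics/crop0.png

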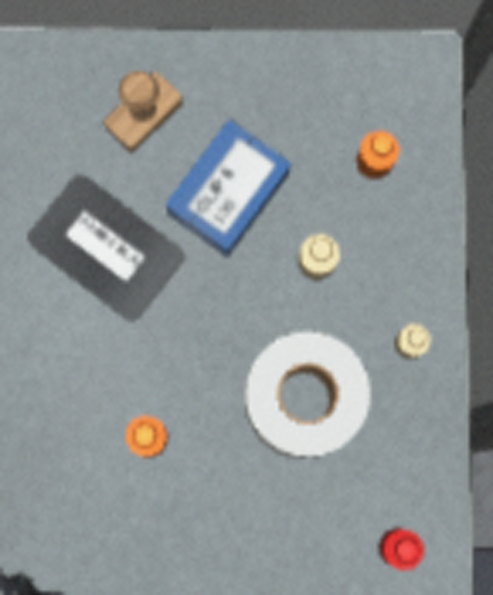

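```bash
python3 - <<'E'
from h import *
d=dict(np.load("pics/top0.npz")); s=dict(np.load("pics/scene0.npz"))
im=d["image"]; V=im.max(2).astype(int)
def win(m,x0,y0,x1,y1):
    o=np.zeros_like(m); o[y0:y1,x0:x1]=m[y0:y1,x0:x1]; return o
for t in (85,95,105): print("pad",t,rect(d,cv2.morphologyEx(win(V<t,178,145,235,198).astype(np.uint8),cv2.MORPH_OPEN,np.ones((3,3))),17))
# vertical edges: azimuth lines from each camera
def az(c,uv): o,v=ray(c,uv); return np.degrees(np.arctan2(v[1],v[0]))
g=cv2.cvtColor(im,cv2.COLOR_RGB2GRAY).astype(int); sg=cv2.cvtColor(s["image"],cv2.COLOR_RGB2GRAY).astype(int)
print("top col 500:",g[100:384:4,500].tolist()); print("top col 350 ",g[130:300:4,350].tolist())
print("top row 40:",g[40,330:400:3].tolist()); 
for r in (40,200,350): print("scene row",r,sg[r,200:512:5].tolist())
for uv in [(305,40),(323,40),(300,200),(345,200),(400,40),(440,40),(385,300),(215,40),(222,40)]: print("scene",uv,round(az(s,uv),1))
for uv in [(500,150),(500,212),(385,0),(372,0),(0,58),(0,72)]: print("top",uv,round(az(d,uv),1))
E
```

```text
pad 85 (array([380.9, 540.3]), 45.1, array([13.9, 25.1]))
pad 95 (array([400.6, 535.4]), 52.9, array([55.6, 66.4]))
pad 105 (array([397.7, 531.5]), 52.1, array([56.9, 81.1]))
top col 500: [83, 87, 86, 88, 87, 88, 86, 86, 89, 86, 88, 82, 89, 87, 50, 49, 47, 48, 51, 53, 48, 48, 47, 50, 51, 53, 55, 53, 54, 52, 52, 51, 44, 71, 127, 121, 116, 120, 125, 116, 115, 119, 120, 121, 124, 125, 126, 211, 208, 208, 206, 207, 208, 209, 209, 207, 203, 29, 56, 73, 129, 240, 215, 241, 91, 193, 91, 108, 84, 98, 111]
top col 350  [88, 86, 86, 85, 85, 89, 85, 87, 89, 88, 85, 89, 87, 86, 90, 87, 88, 88, 87, 82, 49, 55, 48, 49, 51, 50, 131, 121, 126, 129, 128, 116, 117, 72, 76, 76, 73, 44, 49, 51, 53, 52, 51]
top row 40: [97, 92, 96, 96, 96, 98, 66, 51, 54, 55, 48, 51, 83, 86, 88, 88, 91, 91, 86, 86, 86, 88, 88, 90]
scene row 40 [139, 141, 145, 76, 76, 150, 150, 149, 150, 151, 150, 150, 150, 150, 150, 149, 150, 150, 149, 149, 149, 150, 149, 74, 74, 81, 75, 75, 77, 76, 75, 149, 148, 148, 148, 148, 148, 147, 147, 148, 148, 146, 147, 151, 73, 75, 75, 79, 76, 77, 78, 78, 77, 73, 74, 76, 69, 55, 99, 99, 99, 84,
[... 219 characters left out ...]
 82, 78, 82, 73, 59, 106, 106, 82, 79, 77, 78, 80, 83, 65, 81, 81, 80, 115, 97, 96]
scene row 350 [198, 201, 202, 137, 182, 233, 178, 136, 104, 203, 196, 196, 191, 195, 196, 196, 194, 197, 72, 82, 76, 77, 72, 148, 149, 149, 148, 148, 148, 150, 76, 76, 79, 78, 78, 76, 80, 61, 104, 103, 78, 75, 95, 97, 99, 93, 122, 138, 138, 138, 138, 137, 137, 137, 136, 137, 135, 135, 135, 134, 134, 134, 133]
scene (305, 40) 46.9
scene (323, 40) 44.6
scene (300, 200) 45.9
scene (345, 200) 38.6
scene (400, 40) 35.1
scene (440, 40) 30.6
scene (385, 300) 28.5
scene (215, 40) 58.6
scene (222, 40) 57.6
top (500, 150) -70.2
top (500, 212) -83.0
top (385, 0) -30.7
top (372, 0) -28.3
top (0, 58) 52.5
top (0, 72) 54.6
```

```bash
python3 - <<'E'
import numpy as np,cv2
d=dict(np.load("pics/top0.npz"))["image"];s=dict(np.load("pics/scene0.npz"))["image"]
g=lambda a:np.clip(255*(a/255.)**.5,0,255).astype(np.uint8)
a=np.hstack([cv2.resize(g(d[:,256:])[:,:,::-1],(400,600)),cv2.resize(g(s[:,256:])[:,:,::-1],(400,600))])
cv2.imwrite("pics/posts.png",a)
E
```

```text
(no output)
```

View pics/posts.png

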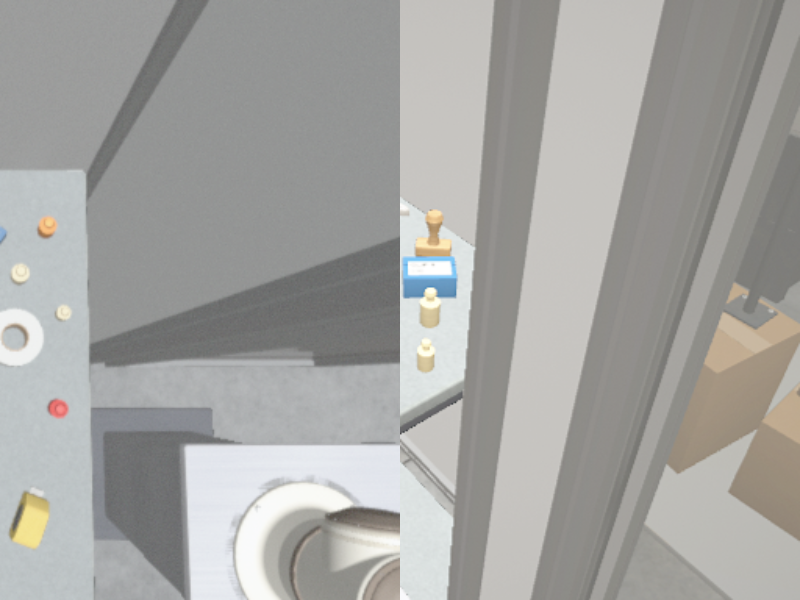

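```bash
python3 - <<'E'
from h import *
d=dict(np.load("pics/top0.npz")); s=dict(np.load("pics/scene0.npz"))
def az(c,uv): o,v=ray(c,uv); return round(float(np.degrees(np.arctan2(v[1],v[0]))),1)
for r,cs in {40:(315,354,419,485,490),200:(301,333,381,434,441),350:(289,313,349,384,395)}.items(): print(r,[az(s,(c,r)) for c in cs])
g=cv2.cvtColor(d["image"],cv2.COLOR_RGB2GRAY).astype(int)
for c in (350,400,450,500): print(c,[(r,g[r,c]) for r in range(140,260) if abs(g[r,c]-g[r-1,c])>7])
for uv in [(500,156),(400,188),(350,208),(500,230),(350,234),(400,234)]: print(uv,az(d,uv))
for uv in [(348,40),(366,40)]: print("post1",uv,az(d,uv))
E
```

```text
40 [45.6, 40.7, 32.9, 25.8, 25.3]
200 [45.7, 40.5, 33.1, 25.7, 24.8]
350 [45.6, 40.3, 32.7, 26.0, 24.1]
350 [(207, np.int64(70)), (208, np.int64(54)), (209, np.int64(46)), (231, np.int64(59)), (232, np.int64(87)), (233, np.int64(128)), (235, np.int64(122))]
400 [(156, np.int64(82)), (190, np.int64(61)), (191, np.int64(49)), (227, np.int64(72)), (229, np.int64(80)), (230, np.int64(108)), (231, np.int64(129)), (234, np.int64(104)), (235, np.int64(117))]
450 [(172, np.int64(78)), (173, np.int64(53)), (224, np.int64(61)), (225, np.int64(74)), (226, np.int64(83)), (228, np.int64(69)), (229, np.int64(82)), (230, np.int64(107)), (231, np.int64(130)), (233, np.int64(118)), (234, np.int64(98)), (235, np.int64(118))]
500 [(145, np.int64(90)), (155, np.int64(68)), (156, np.int64(50)), (232, np.int64(71)), (233, np.int64(111)), (234, np.int64(123))]
(500, 156) -71.4
(400, 188) -70.7
(350, 208) -71.7
(500, 230) -86.9
(350, 234) -84.6
(400, 234) -86.4
post1 (348, 40) -27.8
post1 (366, 40) -31.6
```

```bash
python3 -m pendant '[[0.03,0.016,0,0,0,0,0.06],[0.03,0.016,0,0,0,0,0.06],[0.03,0.016,0,0,0,0,0.06],[0.03,0.015,0,0,0,0,0.06]]'
python3 - <<'E'
from h import *
from bench import arm
print(arm.read_state()["joints"].round(3))
d=dict(np.load("pics/top0.npz")); V=d["image"].max(2).astype(int)
def win(m,x0,y0,x1,y1):
    o=np.zeros_like(m); o[y0:y1,x0:x1]=m[y0:y1,x0:x1]; return o
print(V[172,170:240:4].tolist())
hsv=cv2.cvtColor(d["image"],cv2.COLOR_RGB2HSV); B=cv2.medianBlur(hsv[...,2],3).astype(int)
for t in (105,110,115,120): 
    m=win(B<t,176,142,237,200).astype(np.uint8); m=cv2.morphologyEx(m,cv2.MORPH_OPEN,np.ones((5,5)))
    print(t,rect(d,m,17),rect(d,m,9)[0])
S=hsv[...,1]; print("large38",rect(d,win(S>45,260,165,280,184),38)[0],"small31",rect(d,win(S>45,289,192,304,208),31)[0])
n=arm.get_image("scene")["image"];t=arm.get_image("top")["image"]
cv2.imwrite("pics/two1.png",np.hstack([cv2.resize(a[:,:,::-1],(400,300)) for a in (n,t)]))
E
```

```text
clock: 0.5
position: [298.0, 490.3, 255.8]
ee_rot: [0.986, -0.166, -0.0, 0.001]
contact_force: [-0.1, 0.7, -1.2]
gripper_width: 59.7
grasp_force: 0.0
[ 1.307  0.299 -0.121 -0.    -1.152 -0.069]
[154, 156, 154, 156, 92, 86, 83, 150, 239, 226, 167, 120, 89, 100, 109, 155, 155, 107]
105 (array([397. , 530.2]), 53.1, array([57. , 84.2])) [398.4 530.9]
110 (array([395.6, 528.7]), 52.1, array([57.1, 88.5])) [397.  529.4]
115 (array([395.4, 528.6]), 51.6, array([57.3, 89.6])) [396.8 529.3]
120 (array([395.3, 528.6]), 52.0, array([58.6, 90.1])) [396.7 529.3]
large38 [386.  391.8] small31 [332.7 333.3]
```

View pics/two1.png

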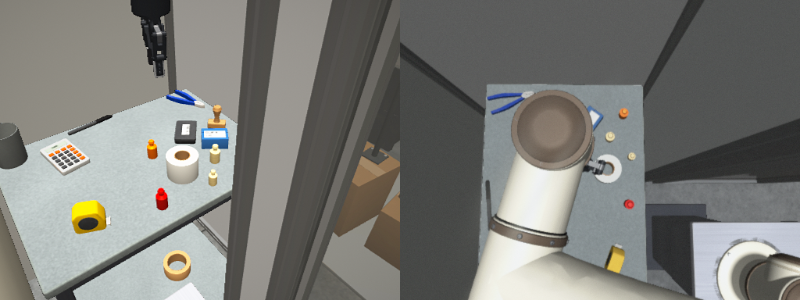

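```bash
python3 -m pendant '[[0.038,0.021,0,0,0,0,0.06],[0.038,0.021,0,0,0,0,0.06],[0.039,0.022,0,0,0,0,0.06],[0,0,0.013,0,0,-8,0.06],[0,0,0.013,0,0,-8,0.06],[0,0,0.013,0,0,-8,0.06],[0,0,0.013,0,0,-8,0.06],[0,0,0.013,0,0,-8,0.06],[0,0,0.013,0,0,-8,0.06],[0,0,0.013,0,0,-8,0.06],[0,0,0.013,0,0,-8,0.06],[0,0,0.013,0,0,-7.4,0.06]]'
python3 - <<'E'
from h import *
from bench import arm
print(arm.read_state()["joints"].round(3),arm.read_state()["position"].round(1))
d=arm.get_image("wrist"); cv2.imwrite("pics/w2.png",d["image"][:,:,::-1]); np.savez("pics/w2.npz",**d)
hsv=cv2.cvtColor(d["image"],cv2.COLOR_RGB2HSV)
print("weight expected px",proj(d,[386,392,38]),proj(d,[386,392,51]))
E
```

```text
clock: 1.8
position: [384.8, 393.9, 138.4]
ee_rot: [0.896, 0.443, -0.0, 0.0]
contact_force: [-0.1, 0.4, 0.4]
gripper_width: 59.9
grasp_force: 0.0
[ 1.092  0.376 -0.334 -0.    -0.861  1.398] [384.8 393.9 138.4]
weight expected px [260.90138496 205.92989941] [261.13758753 212.09082146]
```

View pics/w2.png

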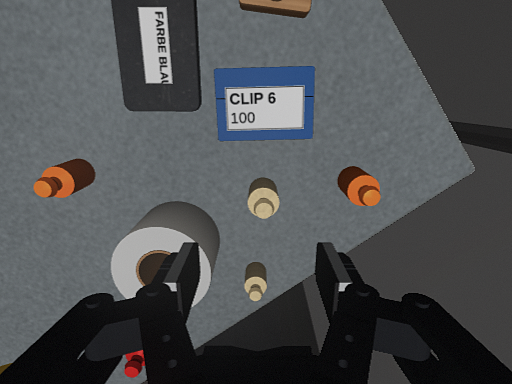

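```bash
python3 -m pendant '[[-0.001,0.002,0.036,0,0,0,0.06],[0,0,0.036,0,0,0,0.06],[0,0,0.025,0,0,0,0.06],[0,0,0.01,0,0,0,0.06],[0,0,0,0,0,0,0],[0,0,0,0,0,0,0],[0,0,0,0,0,0,0],[0,0,0,0,0,0,0],[0,0,0,0,0,0,0]]'
```

```text
clock: 2.75
position: [386.8, 392.7, 34.0]
ee_rot: [0.898, 0.441, 0.002, -0.001]
contact_force: [-0.6, 0.9, 4.6]
gripper_width: 22.2
grasp_force: 59.3
```

```bash
python3 -m pendant '[[0,0,-0.03,0,0,0,0],[0,0,-0.045,0,0,0,0],[0.01,-0.025,0,0,0,0,0],[0.01,-0.025,0,0,0,0,0],[0.01,-0.025,0,0,0,0,0],[0,0,0.03,0,0,0,0],[0,0,0.03,0,0,0,0],[0,0,0.01,0,0,0,0],[0,0,0,0,0,0,0]]'
```

```text
clock: 3.65
position: [344.9, 460.2, 36.2]
ee_rot: [0.898, 0.44, -0.001, 0.001]
contact_force: [-0.2, 0.3, -0.8]
gripper_width: 22.6
grasp_force: 59.6
```

```bash
python3 -m pendant '[[0,0,0.002,0,0,0,0],[0,0,0,0,0,0,0]]'; python3 -m pendant '[[0,0,0,0,0,0,0.045],[0,0,0,0,0,0,0.05],[0,0,0,0,0,0,0.05],[0,0,-0.03,0,0,0,0.05],[0,0,-0.04,0,0,0,0.06],[0,0,-0.04,0,0,0,0.07]]'
python3 - <<'E'
from h import *
from bench import arm
p=arm.read_state(); print(p["position"].round(1))
d=arm.get_image("wrist"); cv2.imwrite("pics/w3.png",d["image"][:,:,::-1]); np.savez("pics/w3.npz",**d)
E
```

```text
clock: 3.85
position: [345.5, 461.4, 36.1]
ee_rot: [0.898, 0.44, 0.001, -0.001]
contact_force: [0.7, 1.0, -1.3]
gripper_width: 22.6
grasp_force: 59.6
clock: 4.45
position: [345.1, 460.8, 146.5]
ee_rot: [0.898, 0.441, -0.0, 0.0]
contact_force: [0.2, -0.1, 0.6]
gripper_width: 69.8
grasp_force: 0.0
[345.1 460.8 146.5]
```

View pics/w3.png

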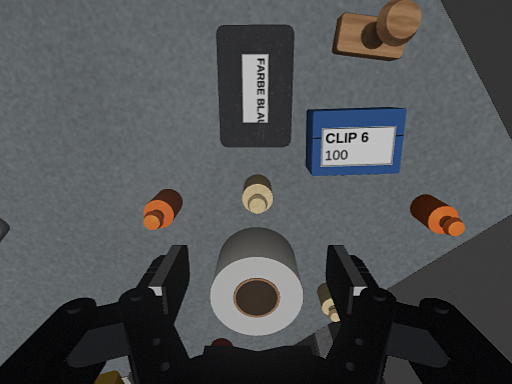

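The large weight stands upright in the gap at (258,195), between the pad (255,86) and the roll (256,290). I'll refine the pad, carton and stamp poses from this view.

```bash
python3 - <<'E'
from h import *
d=dict(np.load("pics/w3.npz")); hsv=cv2.cvtColor(d["image"],cv2.COLOR_RGB2HSV); H,S,V=[hsv[...,i].astype(int) for i in range(3)]
def win(m,x0,y0,x1,y1):
    o=np.zeros_like(m); o[y0:y1,x0:x1]=m[y0:y1,x0:x1]; return o
op=lambda m:cv2.morphologyEx(m.astype(np.uint8),cv2.MORPH_OPEN,np.ones((5,5)))
print("pad",[rect(d,op(win(V<t,205,15,305,158)),17) for t in (65,75)])
b=win((H>100)&(H<125)&(S>100),295,95,415,185)
for v in (0,90,110): print("carton",v,rect(d,op(b&(V>v)),32))
print("knob/large",rect(d,win(S>45,240,188,275,216),51),"stamp knob c@70",at(d,(402,20),70), "stamp base",rect(d,op(win((S>60)&(H<30),330,10,379,65)),20))
print("large knob c",at(d,(258,205),51),"roll",rect(d,op(win((V>130)&(S<40),205,240,308,340)),57))
E
```

```text
pad [(array([395.2, 529.3]), 52.3, array([57.3, 88.1])), (array([395.2, 529.3]), 52.3, array([57.6, 88.2]))]
carton 0 (array([431.6, 452.1]), 144.0, array([50.8, 74.1]))
carton 90 (array([442.1, 462.6]), 143.6, array([18.8, 69.1]))
carton 110 (array([442.1, 462.5]), 143.6, array([18.7, 69. ]))
knob/large (array([347.9, 465.2]), 142.2, array([19.8, 23.2])) stamp knob c@70 [483.75130131 506.20177189] stamp base (array([477.2, 512.1]), 136.3, array([27.8, 35.1]))
large knob c [346.11381577 462.2254186 ] roll (array([297.1, 401.5]), 54.9, array([74.8, 75.2]))
```

```bash
python3 -m pendant '[[0.0225,0.038,0,0,0,0,0.07],[0.0225,0.038,0,0,0,0,0.07],[0,0,0.005,0,0,8.5,0.07],[0,0,0.005,0,0,8.5,0.07],[0,0,0.005,0,0,8.5,0.07],[0,0,0.005,0,0,8.5,0.07],[0,0,0.005,0,0,8.5,0.07],[0,0,0.005,0,0,8.5,0.07],[0,0,0.005,0,0,8.5,0.07],[0,0,0.005,0,0,8.5,0.07],[0,0,0.005,0,0,8.5,0.07],[0,0,0.005,0,0,8.5,0.07]]';python3 -m pendant '[[0,0,0.005,0,0,3.9,0.07],[0,0,0,0,0,0,0.07]]'
```

```text
clock: 5.7
position: [432.9, 450.3, 95.3]
ee_rot: [0.959, -0.285, 0.0, -0.0]
contact_force: [0.6, 0.8, 1.4]
gripper_width: 69.9
grasp_force: 0.0
clock: 5.9
position: [432.6, 449.8, 89.6]
ee_rot: [0.949, -0.314, -0.0, 0.001]
contact_force: [0.3, -0.1, 0.6]
gripper_width: 70.3
grasp_force: 0.0
```

```bash
python3 -m pendant '[[0,0,0.03,0,0,0,0.07],[0,0,0.021,0,0,0,0.07],[0,0,0.01,0,0,0,0.07],[0,0,0,0,0,0,0.07],[0,0,0,0,0,0,0.03],[0,0,0,0,0,0,0.03],[0,0,0,0,0,0,0.03],[0,0,0,0,0,0,0.03],[0,0,0,0,0,0,0.03]]'
```

```text
clock: 6.8
position: [433.4, 451.2, 30.8]
ee_rot: [0.949, -0.314, 0.0, -0.001]
contact_force: [-0.8, 0.7, 6.1]
gripper_width: 49.2
grasp_force: 64.4
```

```bash
python3 -m pendant '[[0,0,-0.03,0,0,0,0.03],[0,0,-0.04,0,0,0,0.03],[0,0,-0.03,0,0,0,0.03],[-0.0322,-0.0083,0,0,0,0,0.03],[-0.0322,-0.0083,0,0,0,0,0.03],[-0.0322,-0.0083,0,0,0,0,0.03],[-0.0322,-0.0083,0,0,0,0,0.03],[-0.0322,-0.0083,0,0,0,0,0.03],[0,0,0,0,0,-8,0.03],[0,0,0,0,0,-8,0.03],[0,0,0,0,0,-8,0.03],[0,0,0,0,0,-8,0.03]]';python3 -m pendant '[[0,0,0,0,0,-8,0.03],[0,0,0,0,0,-8,0.03],[0,0,0,0,0,-8,0.03],[0,0,0,0,0,-8,0.03],[0,0,0,0,0,-8,0.03],[0,0,0,0,0,-8,0.03],[0,0,0,0,0,-8,0.03],[0,0,0,0,0,-0.9,0.03],[0,0,0,0,0,0,0.03]]'
python3 - <<'E'
from h import *
from bench import arm
d=arm.get_image("wrist"); cv2.imwrite("pics/w4.png",d["image"][:,:,::-1])
E
```

```text
clock: 8.0
position: [327.9, 579.0, 128.4]
ee_rot: [0.999, -0.037, -0.0, 0.001]
contact_force: [-0.2, -0.1, -1.3]
gripper_width: 49.0
grasp_force: 63.7
clock: 8.9
position: [328.2, 579.2, 128.9]
ee_rot: [0.898, 0.439, -0.0, 0.0]
contact_force: [-0.5, 0.1, -0.5]
gripper_width: 49.0
grasp_force: 63.7
```

View pics/w4.png

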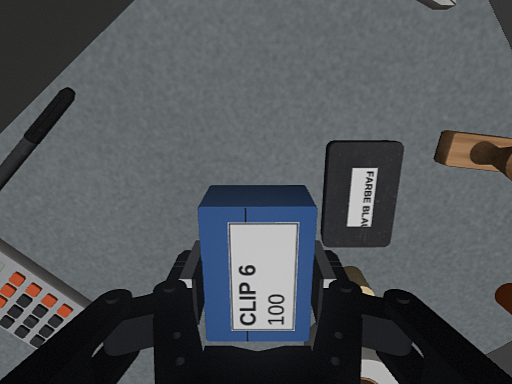

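```bash
python3 -m pendant '[[0.0015,0,0.04,0,0,0,0.03],[0,0,0.035,0,0,0,0.03],[0,0,0.018,0,0,0,0.03],[0,0,0.004,0,0,0,0.03],[0,0,0,0,0,0,0.03]]'
```

```text
clock: 9.45
position: [329.2, 580.6, 32.0]
ee_rot: [0.898, 0.44, -0.0, 0.0]
contact_force: [-0.3, -0.9, -0.6]
gripper_width: 49.2
grasp_force: 64.1
```

```bash
python3 -m pendant '[[0,0,0.001,0,0,0,0.03],[0,0,0,0,0,0,0.055],[0,0,0,0,0,0,0.06],[0,0,0,0,0,0,0.06],[0,0,-0.03,0,0,0,0.06],[0,0,-0.04,0,0,0,0.06],[0,0,-0.05,0,0,0,0.06],[0,0,0,0,0,0,0.06]]'
python3 - <<'E'
from h import *
from bench import arm
d=arm.get_image("wrist"); cv2.imwrite("pics/w5.png",d["image"][:,:,::-1]);np.savez("pics/w5.npz",**d)
print(arm.read_state()["joints"].round(2))
E
```

```text
clock: 10.25
position: [331.3, 585.0, 160.7]
ee_rot: [0.897, 0.441, 0.007, -0.005]
contact_force: [0.6, 1.1, 0.3]
gripper_width: 59.9
grasp_force: 0.0
[ 1.3   0.53 -0.01  0.   -1.02  1.19]
```

View pics/w5.png

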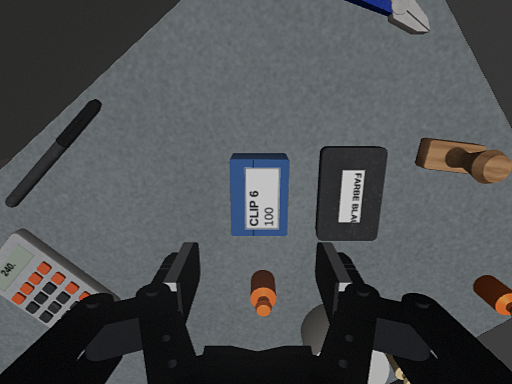

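The carton lies parallel to the left of the pad at (260,195). Next I'll check it numerically and locate the stamp, whose knob is at (491,166).

```bash
python3 - <<'E'
from h import *
from bench import arm
d=arm.get_image("wrist"); hsv=cv2.cvtColor(d["image"],cv2.COLOR_RGB2HSV); H,S,V=[hsv[...,i].astype(int) for i in range(3)]
def win(m,x0,y0,x1,y1):
    o=np.zeros_like(m); o[y0:y1,x0:x1]=m[y0:y1,x0:x1]; return o
op=lambda m:cv2.morphologyEx(m.astype(np.uint8),cv2.MORPH_OPEN,np.ones((3,3)))
print("pad",rect(d,op(win(V<75,310,140,392,245)),17))
b=win((H>100)&(H<125)&(S>100),220,145,300,242)
print("carton",rect(d,op(b),32))
print("stamp all",rect(d,op(win((S>60)&(H<30)&(V>90),410,130,512,190)),20),at(d,(492,167),70),arm.read_state()["position"].round(1),arm.read_state()["ee_rot"].round(3))
E
```

```text
pad (array([394.3, 531.3]), 52.3, array([59.5, 89.9]))
carton (array([331.5, 584.7]), 52.2, array([49.5, 73.4]))
stamp all (array([485. , 506.8]), 135.8, array([25.1, 48.8])) [478.66479072 510.97140115] [329.4 581.5 153.6] [ 0.898  0.44   0.001 -0.002]
```

```bash
python3 -m pendant '[[0.0071,0.0336,0,0,0,0,0.06],[0.0071,0.0336,0,0,0,0,0.06],[0.0071,0.0336,0,0,0,0,0.06],[0.0071,0.0336,0,0,0,0,0.06],[0.0071,0.0336,0,0,0,0,0.06],[0,0,0.01,0,0,6.5,0.06],[0,0,0,0,0,0,0.06]]'
python3 - <<'E'
from h import *
from bench import arm
d=arm.get_image("wrist"); cv2.imwrite("pics/w6.png",d["image"][:,:,::-1]);np.savez("pics/w6.npz",**d)
s=arm.read_state();print(s["position"].round(1)); print(proj(d,[484,507,70]))
E
```

```text
clock: 11.05
position: [483.7, 503.8, 137.6]
ee_rot: [0.922, 0.388, -0.003, 0.001]
contact_force: [-0.3, 0.2, -1.0]
gripper_width: 59.9
grasp_force: 0.0
[483.4 504.7 138.7]
[255.15890099 217.73179221]
```

View pics/w6.png

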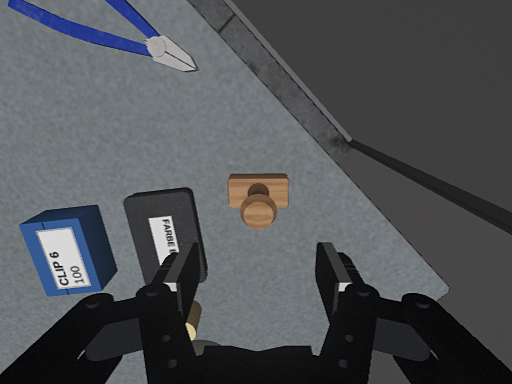

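```bash
python3 - <<'E'
from h import *
d=dict(np.load("pics/w6.npz")); hsv=cv2.cvtColor(d["image"],cv2.COLOR_RGB2HSV); H,S,V=[hsv[...,i].astype(int) for i in range(3)]
m=((S>60)&(H<30)&(V>90)); m[:, :215]=0;m[:,300:]=0;m[:165]=0;m[235:]=0
ys,xs=np.where(m); print(xs.min(),xs.max(),ys.min(),ys.max())
for r in range(168,232,4): c=np.where(m[r])[0]; print(r,(c.min(),c.max()) if len(c) else None,end=' ')
print()
print("knob",at(d,(258,211),70),at(d,(258,211),60))
print("base far edge at z20",at(d,(258,ys.min()+1),20),at(d,(258,ys.min()+1),0))
print("base left/right z20",at(d,(229,190),20),at(d,(288,190),20))
E
```

```text
228 288 178 228
168 None 172 None 176 None 180 (np.int64(228), np.int64(288)) 184 (np.int64(228), np.int64(288)) 188 (np.int64(228), np.int64(288)) 192 (np.int64(228), np.int64(288)) 196 (np.int64(229), np.int64(287)) 200 (np.int64(229), np.int64(287)) 204 (np.int64(229), np.int64(287)) 208 (np.int64(241), np.int64(276)) 212 (np.int64(240), np.int64(276)) 216 (np.int64(241), np.int64(275)) 220 (np.int64(244), np.int64(272)) 224 (np.int64(247), np.int64(269)) 228 (np.int64(253), np.int64(263)) 
knob [488.68986832 509.10299528] [485.96989661 506.25518427]
base far edge at z20 [494.46673729 514.67457143] [490.68141246 510.67061992]
base left/right z20 [471.0557633  524.60520486] [505.45343276 490.85866548]
```

```bash
python3 -m pendant '[[0.002,0.001,0.04,0,0,0,0.06],[0,0,0.03,0,0,0,0.06],[0,0,0.0085,0,0,0,0.06],[0,0,0,0,0,0,0.06],[0,0,0,0,0,0,0.01],[0,0,0,0,0,0,0.01],[0,0,0,0,0,0,0.01],[0,0,0,0,0,0,0.01],[0,0,0,0,0,0,0.01]]';python3 -m pendant '[[0,0,-0.03,0,0,0,0.01],[0,0,-0.03,0,0,0,0.01],[0,0,0,0,0,0,0.01]]'
```

```text
clock: 12.0
position: [486.9, 507.7, 65.2]
ee_rot: [0.921, 0.389, 0.002, -0.001]
contact_force: [-0.2, -0.7, 6.0]
gripper_width: 21.0
grasp_force: 58.5
clock: 12.3
position: [487.7, 508.8, 128.2]
ee_rot: [0.921, 0.389, 0.004, -0.002]
contact_force: [-0.0, 0.6, 0.6]
gripper_width: 21.7
grasp_force: 58.7
```

```bash
python3 -m pendant '[[-0.016,-0.027,0,0,0,0,0.01],[-0.016,-0.027,0,0,0,0,0.01],[-0.016,-0.027,0,0,0,0,0.01],[0,0,0,0,0,8.4,0.01],[0,0,0,0,0,8.4,0.01],[0,0,0,0,0,8.4,0.01],[0,0,0,0,0,8.4,0.01],[0,0,0,0,0,8.4,0.01],[0,0,0,0,0,8.4,0.01],[0,0,0,0,0,8.4,0.01],[0,0,0,0,0,8.4,0.01],[0,0,0,0,0,8.4,0.01]]';python3 -m pendant '[[0,0,0,0,0,8.1,0.01],[0,0,0,0,0,0,0.01],[0,0,0,0,0,0,0.01]]'
python3 - <<'E'
from h import *
from bench import arm
d=arm.get_image("wrist"); cv2.imwrite("pics/w7.png",d["image"][:,:,::-1]);np.savez("pics/w7.npz",**d)
print(arm.read_state()["joints"].round(2))
E
```

```text
clock: 13.5
position: [394.1, 528.3, 121.9]
ee_rot: [0.965, -0.26, -0.0, 0.001]
contact_force: [-0.3, 0.1, 0.2]
gripper_width: 21.3
grasp_force: 58.8
clock: 13.8
position: [394.2, 528.5, 122.3]
ee_rot: [0.946, -0.324, -0.0, 0.0]
contact_force: [-0.0, -0.3, -0.2]
gripper_width: 21.5
grasp_force: 58.8
[ 1.17  0.55 -0.07 -0.   -0.95 -0.26]
```

View pics/w7.png

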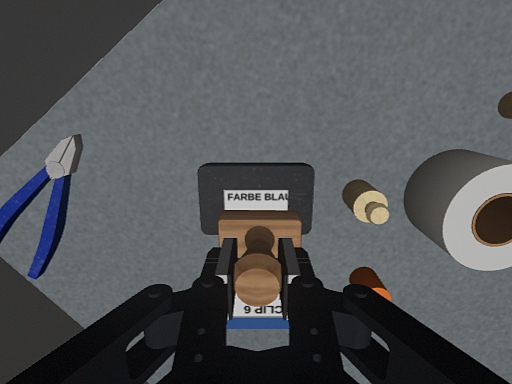

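```bash
python3 -m pendant '[[0,-0.0015,0.025,0,0,0,0.01],[0,0,0.01,0,0,0,0.01],[0,0,0.003,0,0,0,0.01],[0,0,0,0,0,0,0.01],[0,0,0,0,0,0,0.01]]'; python3 -m pendant '[[0,0,0.002,0,0,0,0.01],[0,0,0,0,0,0,0.01],[0,0,0,0,0,0,0.01]]'
```

```text
clock: 14.35
position: [395.6, 530.5, 85.5]
ee_rot: [0.946, -0.325, 0.0, -0.001]
contact_force: [0.1, -0.0, -0.2]
gripper_width: 21.7
grasp_force: 58.8
clock: 14.65
position: [395.4, 530.1, 83.2]
ee_rot: [0.946, -0.325, 0.0, -0.0]
contact_force: [0.2, -0.3, -0.5]
gripper_width: 21.5
grasp_force: 58.8
```

```bash
for i in 1 2; do python3 -m pendant '[[0,0,0.001,0,0,0,0.01],[0,0,0,0,0,0,0.01]]'|grep -E "pos|cont"; done; python3 -c "
from bench import arm
import cv2
cv2.imwrite('pics/w8.png',arm.get_image('wrist')['image'][140:320,180:340,::-1].repeat(3,0).repeat(3,1))"
```

```text
position: [395.4, 530.2, 81.9]
contact_force: [-0.4, -0.1, -0.6]
position: [395.4, 530.2, 81.8]
contact_force: [-1.8, -1.0, 4.5]
```

View pics/w8.png

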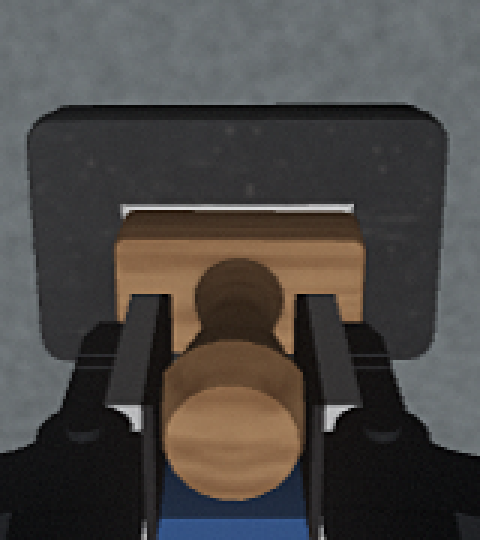

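```bash
python3 -m pendant '[[0,0,0,0,0,0,0.04],[0,0,0,0,0,0,0.045],[0,0,0,0,0,0,0.045],[0,0,-0.03,0,0,0,0.045],[0,0,-0.04,0,0,0,0.045],[0.0141,0.0387,0,0,0,0,0.05],[0.0141,0.0387,0,0,0,0,0.05],[0.0141,0.0387,0,0,0,0,0.05],[0.0141,0.0387,0,0,0,0,0.05],[0.0141,0.0387,0,0,0,0,0.05],[0,0,0,0,0,0,0.05],[0,0,0,0,0,0,0.05]]'
python3 - <<'E'
from h import *
from bench import arm
d=arm.get_image("wrist"); cv2.imwrite("pics/w9.png",d["image"][:,:,::-1]);np.savez("pics/w9.npz",**d)
s=arm.read_state();print(s["position"].round(1),s["ee_rot"].round(3)); print(proj(d,[332.5,334,41]),proj(d,[332.5,334,31]))
t=arm.get_image("top");np.savez("pics/t9.npz",**t)
E
```

```text
clock: 16.3
position: [332.2, 333.8, 151.3]
ee_rot: [0.946, -0.325, 0.0, -0.001]
contact_force: [0.4, 0.7, 1.3]
gripper_width: 49.9
grasp_force: 0.0
[332.6 334.8 151.3] [ 0.946 -0.325  0.    -0.001]
[257.11623345 199.88265933] [257.12847782 195.98529145]
```

View pics/w9.png

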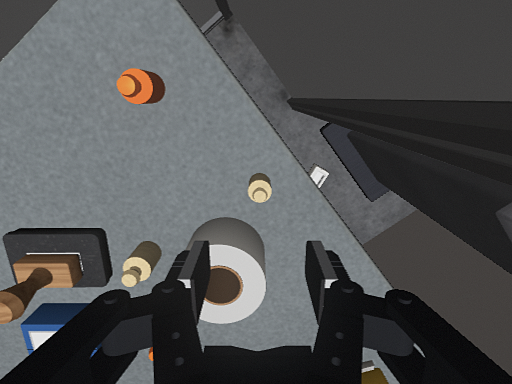

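```bash
python3 -m pendant '[[0.003,0.0025,0.04,0,0,0,0.05],[0,0,0.04,0,0,0,0.05],[0,0,0.03,0,0,0,0.05],[0,0,0.011,0,0,0,0.05],[0,0,0,0,0,0,0.05],[0,0,0,0,0,0,0.005],[0,0,0,0,0,0,0.005],[0,0,0,0,0,0,0.005],[0,0,0,0,0,0,0.005],[0,0,0,0,0,0,0.005],[0,0,0,0,0,0,0.005]]'
```

```text
clock: 17.5
position: [333.5, 331.5, 31.4]
ee_rot: [0.946, -0.325, 0.0, -0.002]
contact_force: [-0.2, 0.2, 7.6]
gripper_width: 17.3
grasp_force: 58.9
```

```bash
python3 - <<'E'
from h import *
d=dict(np.load("pics/t9.npz")); hsv=cv2.cvtColor(d["image"],cv2.COLOR_RGB2HSV); H,S,V=[hsv[...,i].astype(int) for i in range(3)]
m=((H>100)&(H<125)&(S>100)); m[:150]=0; m[235:]=0; m[:,:150]=0; m[:,230:]=0
print("carton",m.sum(),rect(d,m,32) if m.sum()>50 else 0)
E
```

```text
carton 336 (array([330.2, 581.6]), 52.7, array([49. , 69.5]))
```

```bash
python3 -m pendant '[[0,0,-0.04,0,0,0,0.005],[0,0,-0.045,0,0,0,0.005],[0,0,-0.035,0,0,0,0.005],[-0.026,-0.0326,0,0,0,0,0.005],[-0.026,-0.0326,0,0,0,0,0.005],[-0.026,-0.0326,0,0,0,0,0.005],[-0.026,-0.0326,0,0,0,0,0.005],[-0.026,-0.0326,0,0,0,0,0.005],[-0.026,-0.0326,0,0,0,0,0.005],[0,0,0,0,0,0,0.005],[0,0,0,0,0,0,0.005]]'
python3 - <<'E'
from h import *
from bench import arm
d=arm.get_image("wrist"); cv2.imwrite("pics/w10.png",d["image"][:,:,::-1])
print(arm.read_state()["position"].round(1))
E
```

```text
clock: 18.6
position: [329.5, 580.4, 149.0]
ee_rot: [0.946, -0.325, -0.0, 0.001]
contact_force: [-0.6, 0.3, -0.9]
gripper_width: 16.9
grasp_force: 59.1
[329.7 579.6 149.3]
```

View pics/w10.png

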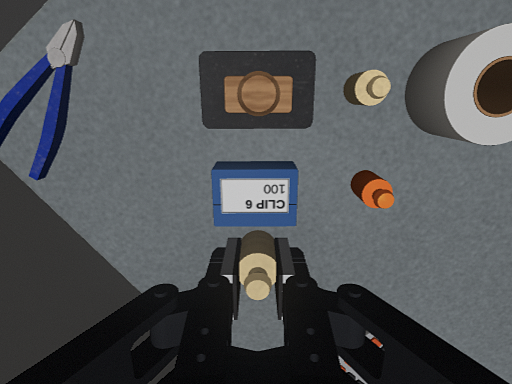

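```bash
python3 -m pendant '[[-0.001,-0.002,0.04,0,0,0,0.005],[0,0,0.03,0,0,0,0.005],[0,0,0.013,0,0,0,0.005],[0,0,0,0,0,0,0.005],[0,0,0,0,0,0,0.005]]'; for i in 1 2; do python3 -m pendant '[[0,0,0.001,0,0,0,0.005],[0,0,0,0,0,0,0.005]]'|grep -E "pos|cont"; done
```

```text
clock: 19.15
position: [331.0, 583.0, 68.4]
ee_rot: [0.946, -0.325, 0.0, -0.001]
contact_force: [1.2, 0.3, -0.5]
gripper_width: 17.2
grasp_force: 59.2
position: [330.7, 583.1, 67.1]
contact_force: [0.1, -0.1, -1.5]
position: [330.5, 582.7, 65.1]
contact_force: [-0.9, 0.3, -1.4]
```

```bash
for i in 1 2; do python3 -m pendant '[[0,0,0.001,0,0,0,0.005],[0,0,0,0,0,0,0.005]]'|grep -E "pos|cont"; done
```

```text
position: [330.4, 582.5, 63.7]
contact_force: [0.8, -0.4, -1.1]
position: [330.5, 582.6, 63.5]
contact_force: [-2.1, -2.3, 3.8]
```

Contact; release, retreat and check.

```bash
python3 -m pendant '[[0,0,0,0,0,0,0.035],[0,0,0,0,0,0,0.045],[0,0,0,0,0,0,0.045],[0,0,-0.03,0,0,0,0.045],[0,0,-0.04,0,0,0,0.045],[0,0,-0.04,0,0,0,0.045],[0,0,-0.03,0,0,0,0.045],[-0.03,0,0,0,0,0,0.045],[-0.03,0,0,0,0,0,0.045],[0,0,0,0,0,0,0.045],[0,0,0,0,0,0,0.045]]'
python3 - <<'E'
from h import *
from bench import arm
d=arm.get_image("wrist")
hsv=cv2.cvtColor(d["image"],cv2.COLOR_RGB2HSV); H,S,V=[hsv[...,i].astype(int) for i in range(3)]
m=((H>100)&(H<125)&(S>100))
print("carton",rect(d,m,32)); print(proj(d,[330.2,581.6,73]),arm.read_state()["position"].round(1))
t=arm.get_image("scene")
cv2.imwrite("pics/fin.png",np.hstack([cv2.resize(d["image"][:,:,::-1],(450,338)),cv2.resize(t["image"][100:250,150:325,::-1],(350,338))]))
E
```

```text
clock: 21.05
position: [282.7, 619.6, 202.4]
ee_rot: [0.946, -0.324, 0.0, 0.0]
contact_force: [0.7, -0.3, -0.5]
gripper_width: 45.2
grasp_force: 0.0
carton (array([330.1, 582.6]), 52.1, array([48.6, 69.4]))
[258.23670548 120.08377567] [283.2 619.3 202.4]
```

View pics/fin.png

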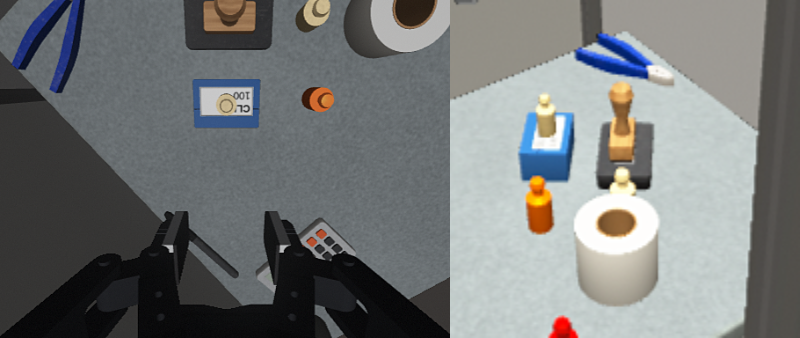

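Everything stands as it should: the small weight is in the middle of the carton top (226,103), the stamp is on the pad, and the large weight is in the gap. Handing in.

```bash
python3 -c "
from bench import arm
print(arm.job_done())"
```

```text
the job is handed in; nothing more can be done
None
```

The stamping place is set up and handed in at about 21 s of the 102 s allowed; the last pictures showed all four pieces upright and in place, but the hand-in gave no verdict.

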